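# Unstack the culture vessels into their stage inserts

## Robot

A 7-joint arm with a two-finger parallel gripper is mounted at the origin on the work surface. World frame = base frame: x ahead of the robot, y to its left, z up, the work surface at z = 0. Lengths are in m, angles in rad, forces in N, time in s.
With the tool pointing down it reaches from about 0.4 to 0.85 m from the base axis. Payload 4.5 kg.
Tool frame: the origin (TCP) lies where the fingers leave the gripper's body, on its centre line; the fingertips stand 64 mm ahead of it and the grasp point (between the pads) lies 45 mm ahead of it; z points along the fingers, y is the direction in which the jaws open and shut (so a half turn about z gives the same grasp; the last joint's range is limited). The gripper opens to 88 mm and grips with 3 to 60 N. Pads are 18 mm wide; open, the fingers measure 123 mm over their backs; the gripper's body (75 mm by 187 mm) begins 45 mm behind the grasp point.
Start: joints at [-1.154, 0.689, -0.195, 1.565, 0.157, 0.902, -0.215], TCP at [0.233, 0.58, 0.303] pointing down, gripper open.
Joint ranges: [-3.01, 3.01], [-0.46, 2.08], [-1.47, 1.51], [0.13, 2.56], [-1, 4.14], [0.04, 2.09], [-2.66, 2.66]. Speed limits (rad/s): [2.57, 2.57, 3.14, 3.14, 3.14, 3.14, 3.14].

## Interface

Orientations are given as a unit quaternion [x, y, z, w].
In Python, from plant import monitor, snapshot, workorder, finder gives the robot as it stands.
- The arm moves only by the tool carry_out, never from a script. Its argument "motion" is one flat list of numbers, 6 for each row, row after row: the shift along the tool's x, y, z in cm, then the turn, a rotation vector about the tool's x, y, z in rad. In form: [x, y, z, rx, ry, rz, x, y, z, rx, ry, rz, ...]. A call has 1 to 8 rows; each row shifts and turns the commanded pose from where the row before left it, along the tool's axes as they then stand; what a row does not reach is not made up. A row lasts 1/8 s, in which the tool goes at most 62.5 mm and 10.7 degrees, less where a joint would pass 70% of its speed; a pose out of reach is approached as far as the arm can. A call with a gripper value outside its range is refused whole. "hand" is the finger opening in cm, from 0 to 8.81, set as the call begins (left out, the last holds). The fingers move at their own pace and stop on an object; "grip_force" is the grip in N (left out, the last holds). Time passes only in rows, so rows that do not move let the fingers close. It gives the time, the measured TCP pose, the force and the opening at its end, in the units of the state.
- monitor.get_state(): the state, without advancing time (a new reading comes with each control period).
- snapshot(name): name is "scene" or "top" or "wrist"; returns a dict with "frame" (400x640x3 uint8, red, green, blue), "range_z" (400x640 float32, m along the optical axis (not along the pixel's ray), 0 where there is no reading), "fx", "fy", "cx", "cy" (pixels), "rvec" (rotation vector, rad) and "tvec" (3), from world to camera coordinates, as OpenCV has them; the wrist camera has in their place "hand_eye" (4x4, takes a point from camera to tool coordinates, whose origin is the TCP and whose axes are the flange's). Camera axes: x right, y down, z forward; pixel columns grow to the right and rows downward; lengths in m; the calibration is good to about 2 mm. A picture is of the moment at which its call begins: read the wrist's pose just before it.
- workorder.finish_job(): hands the job in, once; it reports no verdict.
Trained networks look in a picture, given as the dict that the camera call returned (one of the last four; its "shot" number tells which), for a name from the list of things; names that differ only in an ending like _2 or _b are one class to them, and where a whole thing is asked for, a point or a joint stands for the part that bears it (a point fixed in the world has none). Each returns a list of dicts, best first, with "p" (0 to 1); they miss things now and then, are a little off and sometimes report something else, mostly with a low value. They report only what shows in the picture. A call takes as long as a camera call.
- finder.masks_of(picture, thing): "pixels" (400x640 bool, what is visible of it) and "extent" ([left, top, right, bottom] in pixels, round what is visible of it).
The state is a dict: "clock": time; "q": joint angles; "qd": joint speeds; "joint_torque": joint torques, N m; "tool_pos": TCP position; "eef_rot": TCP orientation; "contact_force": force on the tool from outside, world axes, zero at the start; "moment": the same for the moment, N m; "opening": opening from 0.0 (shut) to 1.0 (fully open).
Only numpy, scipy, OpenCV 4.12 (cv2) and the standard library are available. Lean on these libraries where they do the work, as an engineer would, in place of code of your own. Each camera call takes 0.05 s, during which the arm holds its last target. There are 200 camera calls.

## Task

Two little stacks of culture ware stand on the bench: take them apart, one piece at a time from the top, and set each piece down flat in the recess of the aluminium microscope stage insert made for it: the flask in the rectangular recess with its capped neck through the notch, the large and small round dishes in the large and small round recesses, the small white box in the square one. Keep every piece level, and leave the small amber bottle standing where it is.

Things in the scene. Friction and masses are not known exactly. Their poses are not given: they have to be found in the camera images.
- flask_c (a point): Clear flat culture flask, lying, always at the bottom of a stack: body 56 mm long (x) x 44 mm wide (y) x 24 mm tall, 70 g; a neck with white cap sticks 26 mm out of its +x end. This point: centre of the body, 12 mm above its underside; x to the cap, z up. Grip across the 44 mm. Hold it with the fingertips 6 mm or more above its underside, or they foul the rim of the recess (8 mm gap all round).
- large_dish_c (a point): Large clear round dish with its lid on (one solid piece), always at the bottom of a stack: 60 mm in diameter, 24 mm tall, about 60 g. This point is its centre, 12 mm above its underside; z up. Hold it with the fingertips 6 mm or more above its underside, or they foul the rim of the recess (8 mm gap all round).
- small_dish_c (a point): Small clear round dish with its lid on (one solid piece): 38 mm in diameter, 22 mm tall, about 30 g. It starts on top of the flask's body or of the large dish (24 mm above the bench). This point is its centre, 11 mm above its underside; z up. Hold it with the fingertips 6 mm or more above its underside, or they foul the rim of the recess (8 mm gap all round).
- slip_box_c (a point): Small square white plastic box 34 x 34 mm, 22 mm tall, sides along x and y, about 40 g. It starts on top of the flask's body or of the large dish (24 mm above the bench). This point is its centre, 11 mm above its underside; z up. It fits its recess at any yaw. Hold it with the fingertips 6 mm or more above its underside, or they foul the rim of the recess (8 mm gap all round).
- flask_cap (a point): Middle of the flask's white cap, 46 mm from the centre of the flask's body along the flask's x and at the same height (12 mm above its underside).
- insert_flask: Fixed aluminium plate 92 x 92 x 6 mm on the bench with a dark-floored rectangular (72 mm along x, 60 mm along y) recess 3 mm deep (floor 3 mm, rim 6 mm above the bench). Origin: middle of the plate at bench height; z up. For the flask's body, whose centre goes over the origin. A notch 36 mm wide cuts the +x rim down to the floor; the neck lies through it, so the flask's x points along this x.
- insert_large_round: Fixed aluminium plate 92 x 92 x 6 mm on the bench with a dark-floored round, 76 mm wide, recess 3 mm deep (floor 3 mm, rim 6 mm above the bench). Origin: middle of the plate at bench height; z up. For the large dish.
- insert_small_round: Fixed aluminium plate 92 x 92 x 6 mm on the bench with a dark-floored round, 54 mm wide, recess 3 mm deep (floor 3 mm, rim 6 mm above the bench). Origin: middle of the plate at bench height; z up. For the small dish.
- insert_square: Fixed aluminium plate 92 x 92 x 6 mm on the bench with a dark-floored square, 50 x 50 mm (sides along x and y), recess 3 mm deep (floor 3 mm, rim 6 mm above the bench). Origin: middle of the plate at bench height; z up. For the small white box.
- amber_bottle: Amber glass bottle with white cap, 38 mm in diameter, 75 mm tall, standing loose near the middle of the bench behind the stacks; not to be disturbed. Origin: centre of its underside; z up.

How it is judged:
At the end, for the whole second after the job is handed in: Each piece rests, released and still, flat on the floor of its own recess: centre within 11 mm (round dishes) or 13 mm (flask, box) of the middle of its insert, within 2 mm of its seated height, tilted less than 0.1 rad; the flask's cap points out through the notch. Bottle not moved over 15 mm (horizontal distance between flask_c and insert_flask below 0.013 m and height (world z) of flask_c between 0.013 and 0.017 m and angle between each of flask_c, large_dish_c, small_dish_c, slip_box_c's own z axis and vertical below 0.1 rad and linear speed of each of flask, large_dish, small_dish, slip_box below 0.02 m/s and horizontal distance between large_dish_c and insert_large_round below 0.011 m and height (world z) of large_dish_c between 0.013 and 0.017 m and horizontal distance between small_dish_c and insert_small_round below 0.011 m and height (world z) of small_dish_c between 0.012 and 0.016 m and horizontal distance between slip_box_c and insert_square below 0.013 m and height (world z) of slip_box_c between 0.012 and 0.016 m and x of flask_cap in the frame of insert_flask above 0.03 m); the robot touches nothing.
It fails at once if a piece was tipped (more than 0.5 rad from level) (angle between any of flask_c, large_dish_c, small_dish_c, slip_box_c's own z axis and vertical above 0.5 rad).
It fails at once if a lower piece was lifted with another still on it ((contact force between flask and small_dish above 0.05 N and height (world z) of flask_c above 0.03 m and horizontal distance between flask_c and small_dish_c below 0.03 m) or (contact force between flask and slip_box above 0.05 N and height (world z) of flask_c above 0.03 m and horizontal distance between flask_c and slip_box_c below 0.03 m) or (contact force between large_dish and small_dish above 0.05 N and height (world z) of large_dish_c above 0.03 m and horizontal distance between large_dish_c and small_dish_c below 0.03 m) or (contact force between large_dish and slip_box above 0.05 N and height (world z) of large_dish_c above 0.03 m and horizontal distance between large_dish_c and slip_box_c below 0.03 m)).
It fails at once if the amber bottle was moved or knocked over (distance of amber_bottle from where it was at the start of the episode above 0.015 m or angle between amber_bottle's own z axis and vertical above 0.3 rad).
It also fails if it takes over 106 s, if anything falls off the work surface, if the arm or the gripper's body presses on something with over 40 N, if the wrist force passes 120 N, or if a joint passes its speed limit or range.

## Working session

There is one attempt and no reset: what is moved stays moved. The work goes in short steps, Python scripts to look and compute and a tool call to move; the robot and the scene stay as the last step left them, time stands still between calls to the robot, and variables do not carry over. Pictures are saved under pics/ and viewed, about 12 in all and at most 16, crops included, and the job is handed in when it is done.

Besides the shell and the picture viewer there is one more tool, called after ">>>" by a JSON object that holds its "fn" and its "kwargs". carry_out: Moves the arm, as the interface text tells. Its arguments: {"type":"object","properties":{"motion":{"type":"array"},"hand":{"type":"number"},"grip_force":{"type":"number"}},"required":["motion"]}

```bash
mkdir -p pics; ls
cat > h.py <<'E'
import numpy as np, cv2
from scipy.spatial.transform import Rotation as R
from plant import monitor, snapshot, workorder, finder
def pts(s, m):
    v,u=np.nonzero(m&(s["range_z"]>0)); z=s["range_z"][v,u]
    P=np.c_[(u-s["cx"])/s["fx"]*z,(v-s["cy"])/s["fy"]*z,z]
    if "rvec" in s:
        Rm=cv2.Rodrigues(np.array(s["rvec"],float))[0]
        return (P-np.ravel(s["tvec"]))@Rm
    H=np.array(s["hand_eye"]); P=P@H[:3,:3].T+H[:3,3]
    st=s["st"]; return R.from_quat(st["eef_rot"]).apply(P)+st["tool_pos"]
def snap(n):
    st=monitor.get_state(); s=snapshot(n); s["st"]=st; return s
def save(s,f): cv2.imwrite("pics/"+f,s["frame"][...,::-1])
E
python3 - <<'E'
from h import *
st=monitor.get_state(); print({k:np.round(v,3) for k,v in st.items()})
ims=[]
for c in ["top","scene"]:
    s=snap(c); ims.append(s["frame"])
    for n in ["flask_c","large_dish_c","small_dish_c","slip_box_c","flask_cap","insert_flask","insert_large_round","insert_small_round","insert_square","amber_bottle"]:
        for d in finder.masks_of(s,n)[:2]:
            P=pts(s,d["pixels"])
            if len(P)==0: print(c,n,"nodepth");continue
            print(c,n,round(d["p"],2),list(map(int,d["extent"])),len(P),"med",np.median(P,0).round(3),"lo",np.percentile(P,3,0).round(3),"hi",np.percentile(P,97,0).round(3))
cv2.imwrite("pics/a.png",cv2.resize(np.vstack(ims),(480*1,600))[...,::-1])
save(dict(frame=ims[0]),"top.png")
E
```

```text
pics
{'clock': np.float64(0.0), 'q': array([-1.154,  0.69 , -0.195,  1.566,  0.157,  0.902, -0.215]), 'qd': array([ 0.   , -0.   , -0.001, -0.001,  0.   , -0.001, -0.001]), 'joint_torque': array([-0.0000e+00, -5.2758e+01, -1.2670e+00, -1.5343e+01, -5.3000e-02,
        6.0000e-03,  0.0000e+00]), 'tool_pos': array([0.233, 0.579, 0.302]), 'eef_rot': array([ 0.19 ,  0.982, -0.001, -0.   ]), 'contact_force': array([0.209, 0.068, 0.153]), 'moment': array([-0.022, -0.038,  0.01 ]), 'opening': np.float64(1.002)}
top flask_c 0.7 [265, 205, 287, 236] 279 med [0.466 0.109 0.023] lo [ 0.431  0.093 -0.001] hi [0.509 0.143 0.042]
top large_dish_c 0.54 [331, 213, 350, 235] 112 med [ 0.464 -0.076  0.025] lo [ 0.435 -0.097  0.019] hi [ 0.478 -0.046  0.045]
top small_dish_c 0.67 [271, 215, 282, 227] 120 med [0.464 0.118 0.047] lo [0.448 0.103 0.042] hi [0.479 0.133 0.052]
top slip_box_c 0.72 [334, 221, 352, 236] 166 med [ 0.446 -0.069  0.046] lo [ 0.427 -0.087  0.023] hi [ 0.464 -0.052  0.052]
top flask_cap 0.51 [266, 205, 286, 234] 255 med [0.46  0.108 0.023] lo [0.433 0.093 0.002] hi [0.508 0.144 0.
[... 1537 characters left out ...]
[ 0.43  -0.302  0.004] lo [ 0.381 -0.349 -0.   ] hi [ 0.478 -0.252  0.008]
scene insert_large_round 0.61 [346, 267, 413, 327] 2177 med [0.633 0.213 0.004] lo [0.583 0.164 0.   ] hi [0.68  0.26  0.008]
scene insert_small_round 0.56 [461, 234, 524, 291] 1842 med [0.433 0.351 0.005] lo [0.388 0.307 0.001] hi [0.477 0.392 0.008]
scene insert_small_round 0.54 [367, 206, 403, 225] 389 med [0.486 0.121 0.021] lo [0.448 0.094 0.005] hi [0.514 0.145 0.026]
scene insert_square 0.92 [177, 178, 236, 221] 1463 med [ 0.664 -0.222  0.005] lo [ 0.617 -0.268  0.001] hi [ 0.71  -0.175  0.009]
scene amber_bottle 0.86 [302, 206, 322, 234] 450 med [0.6   0.022 0.046] lo [0.583 0.003 0.008] hi [0.61  0.034 0.075]
```

Run:
```python
import cv2
a=cv2.imread("pics/top.png")[120:280,150:470]
cv2.imwrite("pics/topc.png",cv2.resize(a,(800,400),interpolation=cv2.INTER_CUBIC))
```

```text
(no output)
```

View pics/topc.png

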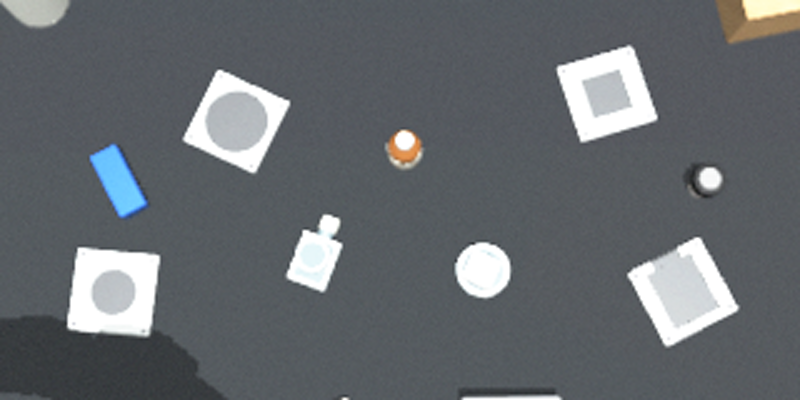

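Run:
```python
from h import *
s=snap("scene"); 
cv2.imwrite("pics/scene.png",cv2.resize(s["frame"][100:340,150:550],(800,480),interpolation=cv2.INTER_CUBIC)[...,::-1])
s=snap("wrist"); print(np.array(s["hand_eye"]).round(3),s["fx"])
```

```text
[[-0.    -0.963 -0.27   0.07 ]
 [ 1.    -0.    -0.     0.001]
 [-0.    -0.27   0.963 -0.081]
 [ 0.     0.     0.     1.   ]] 307.98606654654265
```

View pics/scene.png

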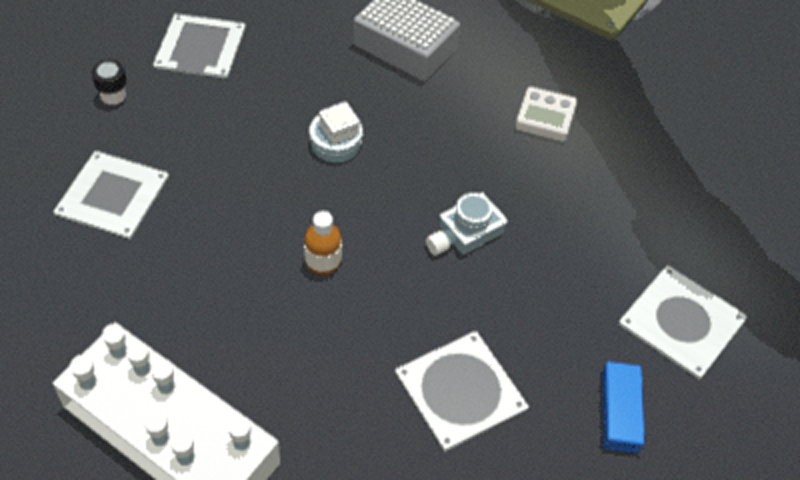

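>>> {"fn": "carry_out", "kwargs": {"motion": [-4.3,-3.8,0.9,0,0,0,-4.3,-3.8,0.9,0,0,0,-4.3,-3.8,0.9,0,0,0,-4.3,-3.8,0.9,0,0,0,-4.3,-3.8,0.9,0,0,0,-4.3,-3.8,0.9,0,0,0,-4.3,-3.8,0.9,0,0,0,-4.3,-3.8,0.9,0,0,0]}}

```text
clock: 2.2
tool_pos: [0.44, 0.1679, 0.2307]
eef_rot: [0.19, 0.982, 0.0, 0.0]
contact_force: [0.9, -0.2, -0.7]
opening: 1.004
```

>>> {"fn": "carry_out", "kwargs": {"motion": [-4.5,-3.6,0.9,0,0,0,0,0,0,0,0,0]}}

```text
clock: 2.45
tool_pos: [0.4692, 0.1136, 0.2211]
eef_rot: [0.195, 0.981, -0.002, 0.0]
contact_force: [-0.4, 0.8, 0.3]
opening: 1.004
```

```bash
cat >> h.py <<'E'
def yaw(st):
    a=R.from_quat(st["eef_rot"]).apply([0,1,0]); return np.arctan2(a[1],a[0])   # azimuth of the jaw axis
def delta(p,az=None,st=None):
    """tool-axes shift (cm) to world p from the measured pose, and turn about tool z (rad) to jaw azimuth az (shift given in present axes)"""
    st=st or monitor.get_state(); r=R.from_quat(st["eef_rot"])
    d=100*r.inv().apply(np.array(p)-st["tool_pos"])
    if az is None: return d.round(2)
    t=(-(az-yaw(st))+np.pi/2)%np.pi-np.pi/2     # tool z is down
    return d.round(2), round(t,3)
def up(st):  # rotation vector in tool axes to make it level
    z=R.from_quat(st["eef_rot"]).inv().apply([0,0,-1]); return np.cross([0,0,1],z).round(4)
def layer(P,lo,hi):
    Q=P[(P[:,2]>lo)&(P[:,2]<hi)]; c,wh,a=cv2.minAreaRect((Q[:,:2]*1000).astype(np.float32)); 
    return len(Q),np.round(c,1),np.round(wh,1),round(a,1),"mean",(Q.mean(0)*1000).round(1)
E
python3 - <<'E'
from h import *
s=snap("wrist"); st=s["st"]; print(st["clock"],st["tool_pos"].round(4),yaw(st),up(st))
save(s,"w1.png")
for n in ["flask_c","small_dish_c","flask_cap"]:
    for d in finder.masks_of(s,n)[:2]:
        P=pts(s,d["pixels"]); print(n,round(d["p"],2),list(map(int,d["extent"])))
        for lo,hi in [(.004,.018),(.018,.03),(.04,.055)]:
            if ((P[:,2]>lo)&(P[:,2]<hi)).sum()>20: print("  ",lo,layer(P,lo,hi))
E
```

```text
2.45 [0.4692 0.1136 0.2211] 1.1775759104388315 [-0.0028  0.0014  0.    ]
flask_c 0.61 [298, 141, 343, 230]
   0.004 (195, array([472.4, 116. ]), array([40.2, 80.8]), 69.0, 'mean', array([479.8, 114.4,  14.8]))
   0.018 (1550, array([472.6, 115. ]), array([43.6, 82. ]), 68.8, 'mean', array([459.6, 118.3,  22.7]))
small_dish_c 0.94 [302, 159, 341, 205]
   0.018 (21, array([470.4, 123.7]), array([29.7, 40.5]), 50.2, 'mean', array([460.6, 131.8,  24.3]))
   0.04 (1448, array([463.6, 120.6]), array([36.3, 36.7]), 68.7, 'mean', array([463. , 120.5,  45.4]))
small_dish_c 0.56 [296, 140, 345, 229]
   0.004 (224, array([472.7, 115.3]), array([41.4, 81.8]), 69.2, 'mean', array([477.8, 113.4,  14.3]))
   0.018 (1661, array([472.5, 114.9]), array([43.8, 82. ]), 68.9, 'mean', array([460.3, 118.2,  22.8]))
   0.04 (43, array([471.1, 120.3]), array([21.9, 37. ]), 3.2, 'mean', array([473.9, 111.4,  45.1]))
```

View pics/w1.png

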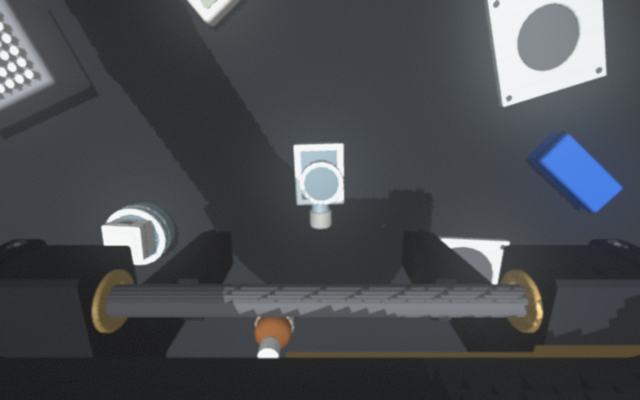

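>>> {"fn": "carry_out", "kwargs": {"motion": [0.8,0.4,4,0,0,0,0,0,4.5,0,0,0,0,0,3,0,0,0,0,0,1,0,0,0,0,0,0,0,0,0]}}

```text
clock: 3.28
tool_pos: [0.4611, 0.127, 0.0968]
eef_rot: [0.189, 0.982, 0.0, -0.0]
contact_force: [0.5, 1.0, 0.6]
opening: 1.005
```

Run:
```python
from h import *
print(delta([.4635,.1205,.095],np.radians(69)))
```

```text
(array([-0.47, -0.51,  0.18]), np.float64(-0.014))
```

>>> {"fn": "carry_out", "kwargs": {"motion": [-0.5,-0.5,0.2,0,0,0,0,0,0,0,0,0]}}

```text
clock: 3.52
tool_pos: [0.4649, 0.1185, 0.0956]
eef_rot: [0.191, 0.982, 0.0, 0.001]
contact_force: [0.6, 0.2, 0.1]
opening: 0.997
```

>>> {"fn": "carry_out", "kwargs": {"hand": 3, "grip_force": 12, "motion": [0,0,0,0,0,0,0,0,0,0,0,0,0,0,0,0,0,0,0,0,0,0,0,0,0,0,0,0,0,0,0,0,0,0,0,0]}}

```text
clock: 4.28
tool_pos: [0.4641, 0.1193, 0.0947]
eef_rot: [0.19, 0.982, 0.0, -0.0]
contact_force: [-0.3, 0.9, 0.7]
opening: 0.426
```

>>> {"fn": "carry_out", "kwargs": {"motion": [0,0,-2,0,0,0,0,0,-3,0,0,0,0,0,-4,0,0,0,2.9,5,0,0,0,0,2.9,5,0,0,0,0,2.9,5,0,0,0,0,2.9,5,0,0,0,0,0,0,0,0,0,0]}}

```text
clock: 5.28
tool_pos: [0.4289, 0.3546, 0.1849]
eef_rot: [0.186, 0.983, 0.003, -0.001]
contact_force: [-0.3, -0.4, -0.1]
opening: 0.425
```

>>> {"fn": "carry_out", "kwargs": {"motion": [0,0,0,0,0,0]}}

```text
clock: 5.4
tool_pos: [0.431, 0.3472, 0.1844]
eef_rot: [0.19, 0.982, -0.001, -0.0]
contact_force: [1.0, -0.6, 0.1]
opening: 0.423
```

Run:
```python
from h import *
s=snap("wrist"); st=s["st"]; print(st["clock"],st["tool_pos"].round(4),yaw(st),up(st),st["opening"]*88)
save(s,"w2.png")
for n in ["insert_small_round","small_dish_c","insert_large_round"]:
    for d in finder.masks_of(s,n)[:1]:
        P=pts(s,d["pixels"]); print(n,round(d["p"],2),list(map(int,d["extent"])),layer(P,-.01,.2))
# the recess floor: dark pixels
d=finder.masks_of(s,"insert_small_round")[0]["pixels"].astype(np.uint8)
print(delta([.4305,.3505,.09]))
```

```text
5.4 [0.431  0.3472 0.1844] 1.1880261547167426 [-0.0019  0.0002  0.    ] 37.22528395595566
insert_small_round 0.92 [250, 121, 385, 237] (9446, array([427.9, 349.3]), array([93.9, 92.2]), 84.8, 'mean', array([420.9, 353.7,   4.5]))
small_dish_c 0.84 [276, 209, 355, 287] (4686, array([463. , 330.6]), array([ 48.8, 124.6]), 52.7, 'mean', array([426.7, 349.9, 133. ]))
[0.27 0.32 9.47]
```

View pics/w2.png

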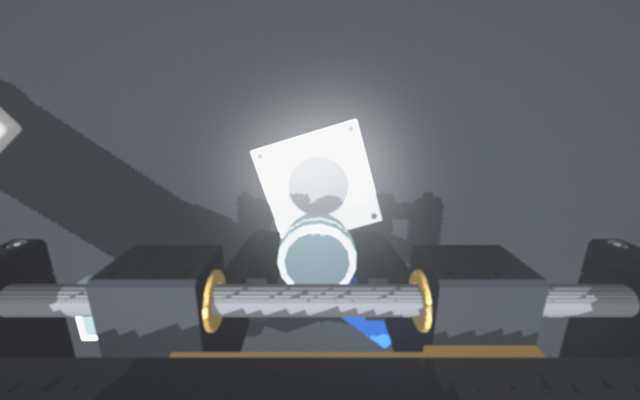

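>>> {"fn": "carry_out", "kwargs": {"motion": [0.2,0.2,3,0,0,0,0,0,4,0,0,0,0,0,2.5,0,0,0,0,0,1,0,0,0,0,0,0.3,0,0,0,0,0,0,0,0,0,0,0,0,0,0,0]}}

```text
clock: 6.52
tool_pos: [0.4306, 0.3511, 0.0776]
eef_rot: [0.19, 0.982, 0.001, 0.0]
contact_force: [0.4, 0.3, -0.4]
opening: 0.422
```

>>> {"fn": "carry_out", "kwargs": {"motion": [0,0,0.2,0,0,0,0,0,0.1,0,0,0,0,0,0,0,0,0]}}

```text
clock: 6.9
tool_pos: [0.4302, 0.3508, 0.0737]
eef_rot: [0.19, 0.982, 0.0, 0.0]
contact_force: [-0.1, -0.1, -0.8]
opening: 0.427
```

>>> {"fn": "carry_out", "kwargs": {"hand": 6.5, "motion": [0,0,0,0,0,0,0,0,0,0,0,0,0,0,0,0,0,0,0,0,-2,0,0,0,0,0,-5,0,0,0,0,0,-5,0,0,0,0,0,0,0,0,0]}}

```text
clock: 7.78
tool_pos: [0.4316, 0.3521, 0.1973]
eef_rot: [0.19, 0.982, 0.003, 0.002]
contact_force: [0.1, -0.1, -0.6]
opening: 0.735
```

Run:
```python
from h import *
s=snap("wrist"); st=s["st"]; print(st["clock"],st["tool_pos"].round(4),yaw(st),st["opening"]*88)
save(s,"w3.png")
for n in ["insert_small_round","small_dish_c"]:
    for d in finder.masks_of(s,n)[:1]:
        P=pts(s,d["pixels"]); print(n,round(d["p"],2),layer(P,-.01,.012),layer(P,.018,.035))
print(delta([.448,-.067,.2]))
```

```text
7.775 [0.4316 0.3521 0.1973] 1.187524022470818 64.72177652143735
insert_small_round 0.88 (8474, array([428.9, 349.4]), array([95.4, 95.8]), 84.3, 'mean', array([424.3, 350.9,   4.8])) (54, array([434.4, 350.2]), array([35.2, 28.2]), 82.5, 'mean', array([437.8, 343.8,  23.8]))
small_dish_c 0.83 (22, array([423.5, 343.3]), array([13.3, 40.2]), 34.3, 'mean', array([420.1, 347.7,   4.4])) (1466, array([429.8, 351.6]), array([36.9, 36.9]), 76.1, 'mean', array([429.1, 352.2,  24.3]))
[-17.28 -38.02  -0.65]
```

>>> {"fn": "carry_out", "kwargs": {"motion": [-2.5,-5.4,0,0,0,0,-2.5,-5.4,0,0,0,0,-2.5,-5.4,0,0,0,0,-2.5,-5.4,0,0,0,0,-2.5,-5.4,0,0,0,0,-2.5,-5.4,0,0,0,0,-2.3,-5.4,0,0,0,0,0,0,0,0,0,0]}}

```text
clock: 8.93
tool_pos: [0.4477, -0.0706, 0.1922]
eef_rot: [0.196, 0.981, -0.002, -0.002]
contact_force: [1.3, 0.3, 0.5]
opening: 0.735
```

>>> {"fn": "carry_out", "kwargs": {"motion": [0,0,0,0,0,0,0,0,0,0,0,0]}}

```text
clock: 9.18
tool_pos: [0.4494, -0.0626, 0.1933]
eef_rot: [0.189, 0.982, 0.001, -0.001]
contact_force: [-0.8, 0.3, 0.2]
opening: 0.739
```

Run:
```python
from h import *
s=snap("wrist"); st=s["st"]; print(st["clock"],st["tool_pos"].round(4),np.degrees(yaw(st)),st["opening"]*88)
save(s,"w4.png")
for n in ["slip_box_c","large_dish_c","insert_square","insert_flask"]:
    for d in finder.masks_of(s,n)[:1]:
        P=pts(s,d["pixels"]); print(n,round(d["p"],2),list(map(int,d["extent"])))
        for lo,hi in [(-.01,.012),(.018,.03),(.04,.055)]:
            if ((P[:,2]>lo)&(P[:,2]<hi)).sum()>20: print("  ",lo,layer(P,lo,hi))
```

```text
9.175 [ 0.4494 -0.0626  0.1933] 68.26915772694875 64.98855140667486
slip_box_c 0.58 [288, 173, 328, 222]
   0.018 (59, array([447.7, -61.5]), array([30. , 45.7]), 89.5, 'mean', array([432.6, -61.9,  26.9]))
   0.04 (1866, array([446.5, -68.4]), array([34., 35.]), 64.4, 'mean', array([445.9, -68. ,  45.3]))
large_dish_c 0.59 [269, 160, 337, 227]
   -0.01 (57, array([454.1, -71.7]), array([58.2, 67.7]), 71.7, 'mean', array([ 4.353e+02, -6.760e+01, -1.000e-01]))
   0.018 (1614, array([448.6, -71.6]), array([58.3, 58.6]), 68.3, 'mean', array([444.7, -72.1,  23.2]))
   0.04 (21, array([447.4, -68.7]), array([33.7, 33. ]), 64.3, 'mean', array([446.2, -81.7,  45. ]))
insert_flask 0.8 [22, 189, 137, 262]
   -0.01 (3715, array([ 414.3, -294.4]), array([85.9, 73.4]), 25.8, 'mean', array([ 399.9, -288.6,    3.7]))
```

View pics/w4.png

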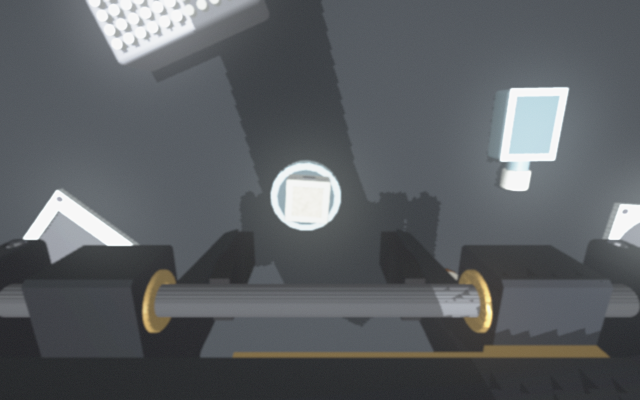

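>>> {"fn": "carry_out", "kwargs": {"motion": [0.1,-0.7,2,0,0,0.07,0,0,4,0,0,0,0,0,2.8,0,0,0,0,0,1,0,0,0,0,0,0,0,0,0,0,0,0,0,0,0]}}

```text
clock: 10.18
tool_pos: [0.4464, -0.0706, 0.0965]
eef_rot: [0.225, 0.974, 0.0, 0.001]
contact_force: [-0.6, -0.6, -0.2]
opening: 0.736
```

Run:
```python
from h import *
print(delta([.4465,-.0684,.095],np.radians(64.4)))
```

```text
(array([0.09, 0.2 , 0.15]), np.float64(-0.006))
```

>>> {"fn": "carry_out", "kwargs": {"motion": [0.1,0.2,0.1,0,0,0,0,0,0,0,0,0]}}

```text
clock: 10.42
tool_pos: [0.4463, -0.0684, 0.0956]
eef_rot: [0.224, 0.975, 0.0, 0.001]
contact_force: [-0.3, -0.7, 0.7]
opening: 0.737
```

>>> {"fn": "carry_out", "kwargs": {"hand": 2.5, "motion": [0,0,0,0,0,0,0,0,0,0,0,0,0,0,0,0,0,0,0,0,0,0,0,0,0,0,0,0,0,0]}}

```text
clock: 11.05
tool_pos: [0.4459, -0.0684, 0.0947]
eef_rot: [0.224, 0.974, -0.0, 0.0]
contact_force: [0.6, -0.1, 1.7]
opening: 0.389
```

>>> {"fn": "carry_out", "kwargs": {"motion": [0,0,-2,0,0,0,0,0,-4,0,0,0,0,0,-4,0,0,0,0,0,0,0,0,0]}}

```text
clock: 11.55
tool_pos: [0.4469, -0.0686, 0.1967]
eef_rot: [0.225, 0.974, 0.001, 0.002]
contact_force: [-0.8, -0.2, 0.4]
opening: 0.388
```

Run:
```python
from h import *
print(delta([.661,-.222,.195]))
s=snap("scene")
save(s,"s2.png")
for n in ["slip_box_c","large_dish_c"]:
    for d in finder.masks_of(s,n)[:1]:
        P=pts(s,d["pixels"]); print(n,round(d["p"],2),np.median(P,0))
```

```text
[-25.97  -4.4    0.27]
slip_box_c 0.58 [ 0.46606024 -0.06908748  0.14361246]
large_dish_c 0.77 [ 0.45690611 -0.07048093  0.02288614]
```

>>> {"fn": "carry_out", "kwargs": {"motion": [-5.2,-0.9,0,0,0,0,-5.2,-0.9,0,0,0,0,-5.2,-0.9,0,0,0,0,-5.2,-0.9,0,0,0,0,-5.2,-0.9,0,0,0,0,0,0,0,0,0,0,0,0,0,0,0,0,0,0,0,0,0,0]}}

```text
clock: 12.7
tool_pos: [0.6588, -0.221, 0.1939]
eef_rot: [0.223, 0.975, 0.0, -0.001]
contact_force: [-0.1, 1.5, -1.2]
opening: 0.382
```

Run:
```python
from h import *
s=snap("wrist"); st=s["st"]; print(st["clock"],st["tool_pos"].round(4),yaw(st),up(st),st["opening"]*88)
for n in ["insert_square"]:
    for d in finder.masks_of(s,n)[:1]:
        P=pts(s,d["pixels"]); print(n,round(d["p"],2),layer(P,-.01,.012))
print(delta([.661,-.222,.095-.021]))
```

```text
12.7 [ 0.6588 -0.221   0.1939] 1.1203194301075776 [-0.0005 -0.0027  0.    ] 33.61502746072676
insert_square 0.78 (8274, array([ 659.5, -221.9]), array([92.4, 92. ]), 16.7, 'mean', array([ 650.6, -217.8,    4.3]))
[-0.19  0.04 12.06]
```

>>> {"fn": "carry_out", "kwargs": {"motion": [-0.1,0,3,0,0,0,0,0,4,0,0,0,0,0,3,0,0,0,0,0,1.3,0,0,0,0,0,0.4,0,0,0,0,0,0,0,0,0,0,0,0,0,0,0]}}

```text
clock: 13.68
tool_pos: [0.6616, -0.2232, 0.079]
eef_rot: [0.225, 0.974, 0.0, 0.001]
contact_force: [-1.1, -0.4, 0.6]
opening: 0.384
```

>>> {"fn": "carry_out", "kwargs": {"motion": [0,0,0.3,0,0,0,0,0,0.1,0,0,0,0,0,0,0,0,0]}}

```text
clock: 14.05
tool_pos: [0.6613, -0.2231, 0.0748]
eef_rot: [0.225, 0.974, 0.0, 0.001]
contact_force: [-1.0, -0.5, 5.6]
opening: 0.385
```

>>> {"fn": "carry_out", "kwargs": {"hand": 6.5, "motion": [0,0,0,0,0,0,0,0,0,0,0,0,0,0,0,0,0,0,0,0,-2,0,0,0,0,0,-5,0,0,0,0,0,-6,0,0,0,0,0,0,0,0,0]}}

```text
clock: 14.92
tool_pos: [0.6643, -0.2232, 0.2111]
eef_rot: [0.225, 0.974, 0.0, 0.006]
contact_force: [-0.0, -0.1, -0.1]
opening: 0.734
```

Run:
```python
from h import *
s=snap("wrist"); st=s["st"]; print(st["clock"],st["tool_pos"].round(4),yaw(st),st["opening"]*88)
for n in ["insert_square","slip_box_c"]:
    for d in finder.masks_of(s,n)[:1]:
        P=pts(s,d["pixels"]); print(n,round(d["p"],2),layer(P,-.01,.012),layer(P,.018,.035))
s=snap("top")
for n in ["flask_c","large_dish_c"]:
    for d in finder.masks_of(s,n)[:1]:
        P=pts(s,d["pixels"]); print(n,round(d["p"],2),layer(P,.005,.035))
print(delta([.460,.120,.2],np.radians(69)))
```

```text
14.925 [ 0.6643 -0.2232  0.2111] 1.1174039172537409 64.55836563550811
insert_square 0.97 (7698, array([ 660.8, -223.1]), array([95.7, 96.2]), 16.2, 'mean', array([ 655.9, -220.5,    4.7])) (49, array([ 661.4, -222.1]), array([33.4, 34.2]), 64.2, 'mean', array([ 666.5, -231.4,   26. ]))
slip_box_c 0.84 (68, array([ 666.1, -223.7]), array([38. , 41.2]), 61.9, 'mean', array([ 661.2, -217.3,    4.7])) (1450, array([ 661.7, -222. ]), array([33.4, 34.5]), 63.5, 'mean', array([ 661.3, -221.9,   25.8]))
flask_c 0.91 (376, array([472.8, 115.5]), array([47.6, 81.4]), 69.5, 'mean', array([465.9, 115.8,  23.5]))
large_dish_c 0.78 (337, array([447.8, -71.3]), array([54.6, 56.8]), 0.3, 'mean', array([447.7, -71.8,  24.8]))
(array([32.99, 22.09,  0.3 ]), np.float64(-0.086))
```

>>> {"fn": "carry_out", "kwargs": {"motion": [4.7,3.2,0,0,0,0,4.7,3.2,0,0,0,0,4.7,3.2,0,0,0,0,4.7,3.2,0,0,0,0,4.7,3.1,0,0,0,0,4.7,3.1,0,0,0,0,4.7,3.1,0,0,0,0,0,0,0,0,0,-0.09]}}

```text
clock: 16.23
tool_pos: [0.4589, 0.1252, 0.2035]
eef_rot: [0.174, 0.985, 0.001, -0.001]
contact_force: [0.0, -1.1, 0.5]
opening: 0.74
```

>>> {"fn": "carry_out", "kwargs": {"motion": [0,0,0,0,0,0,0,0,0,0,0,0]}}

```text
clock: 16.48
tool_pos: [0.462, 0.1187, 0.2033]
eef_rot: [0.182, 0.983, -0.0, -0.0]
contact_force: [-0.3, -0.2, -0.3]
opening: 0.739
```

Run:
```python
from h import *
s=snap("wrist"); st=s["st"]; print(st["clock"],st["tool_pos"].round(4),np.degrees(yaw(st)),st["opening"]*88)
save(s,"w5.png")
for n in ["flask_c","flask_cap"]:
    for d in finder.masks_of(s,n)[:1]:
        P=pts(s,d["pixels"]); l=layer(P,.018,.032); print(n,round(d["p"],2),l)
        Q=P[P[:,2]>.005]; a=np.radians(-21); u=Q[:,:2]@np.array([[np.cos(a),-np.sin(a)],[np.sin(a),np.cos(a)]]); print((np.percentile(u,[1,99],axis=0)*1000).round(1))
print(delta([.460,.120,.071],np.radians(69)))
```

```text
16.475 [0.462  0.1187 0.2033] 69.02599151439267 65.06324347915196
flask_c 0.57 (3492, array([472.6, 115.2]), array([44. , 81.9]), 69.3, 'mean', array([463.8, 118.5,  23.2]))
[[359.2 255.4]
 [438.6 298.3]]
flask_cap 0.68 (3489, array([472.6, 115.2]), array([44. , 81.9]), 69.3, 'mean', array([463.9, 118.4,  23.2]))
[[359.2 255.4]
 [438.9 298.3]]
(array([ 0.23,  0.05, 13.25]), np.float64(0.001))
```

>>> {"fn": "carry_out", "kwargs": {"motion": [0.2,0.1,4,0,0,0,0,0,5,0,0,0,0,0,3,0,0,0,0,0,0.9,0,0,0,0,0,0,0,0,0,0,0,0,0,0,0]}}

```text
clock: 17.38
tool_pos: [0.4608, 0.1212, 0.0758]
eef_rot: [0.181, 0.984, 0.001, 0.001]
contact_force: [1.2, 0.8, 0.3]
opening: 0.738
```

Run:
```python
from h import *
print(delta([.4604,.1198,.0715],np.radians(69.3)))
```

```text
(array([-0.01, -0.15,  0.43]), np.float64(-0.002))
```

>>> {"fn": "carry_out", "kwargs": {"motion": [0,-0.1,0.3,0,0,0,0,0,0,0,0,0]}}

```text
clock: 17.62
tool_pos: [0.46, 0.1202, 0.0721]
eef_rot: [0.181, 0.984, 0.0, 0.0]
contact_force: [0.1, 0.6, 0.1]
opening: 0.738
```

>>> {"fn": "carry_out", "kwargs": {"hand": 3.5, "grip_force": 18, "motion": [0,0,0,0,0,0,0,0,0,0,0,0,0,0,0,0,0,0,0,0,0,0,0,0,0,0,0,0,0,0]}}

```text
clock: 18.25
tool_pos: [0.4598, 0.1203, 0.0718]
eef_rot: [0.18, 0.984, 0.0, 0.0]
contact_force: [0.4, -0.2, 2.3]
opening: 0.499
```

>>> {"fn": "carry_out", "kwargs": {"motion": [0,0,-2,0,0,0,0,0,-4,0,0,0,0,0,-6,0,0,0,0,0,0,0,0,0,0,0,0,0,0,0]}}

```text
clock: 18.88
tool_pos: [0.4597, 0.1198, 0.1915]
eef_rot: [0.181, 0.984, -0.0, -0.0]
contact_force: [0.7, -0.5, -0.2]
opening: 0.494
```

Run:
```python
from h import *
s=snap("top"); save(s,"t2.png")
for d in finder.masks_of(s,"insert_flask")[:1]:
    P=pts(s,d["pixels"]); print(layer(P,-.01,.02))
s=snap("scene"); 
for d in finder.masks_of(s,"insert_flask")[:1]:
    P=pts(s,d["pixels"]); print(layer(P,-.01,.02))
print(delta([.427,-.302,.19]))
```

```text
(1039, array([ 425.5, -302. ]), array([92.6, 94.5]), 25.8, 'mean', array([ 424.7, -301.6,    5.2]))
(999, array([ 429.1, -301.9]), array([95.7, 92.8]), 26.1, 'mean', array([ 430.5, -301.4,    3.9]))
[-11.96 -40.61   0.1 ]
```

>>> {"fn": "carry_out", "kwargs": {"motion": [-1.5,-5.1,0,0,0,0,-1.5,-5.1,0,0,0,0,-1.5,-5.1,0,0,0,0,-1.5,-5.1,0,0,0,0,-1.5,-5.1,0,0,0,0,-1.5,-5.1,0,0,0,0,-1.5,-5.0,0,0,0,0,-1.5,-5.0,0,0,0,0]}}

```text
clock: 20.08
tool_pos: [0.4273, -0.3032, 0.1906]
eef_rot: [0.18, 0.984, 0.0, -0.001]
contact_force: [0.9, -0.2, -0.7]
opening: 0.496
```

>>> {"fn": "carry_out", "kwargs": {"motion": [0,0,0,0,0,-0.16,0,0,0,0,0,-0.16,0,0,0,0,0,-0.16,0,0,0,0,0,-0.16,0,0,0,0,0,-0.17,0,0,0,0,0,0,0,0,0,0,0,0]}}

```text
clock: 20.95
tool_pos: [0.4278, -0.3016, 0.1911]
eef_rot: [-0.221, 0.975, 0.0, -0.0]
contact_force: [0.1, 0.4, -0.0]
opening: 0.498
```

Run:
```python
from h import *
s=snap("wrist"); st=s["st"]; print(st["clock"],st["tool_pos"].round(4),np.degrees(yaw(st)),up(st),st["opening"]*88,st["q"].round(2))
save(s,"w6.png")
for n in ["insert_flask"]:
    for d in finder.masks_of(s,n)[:1]:
        P=pts(s,d["pixels"]); print(n,round(d["p"],2),layer(P,-.01,.012))
print(delta([.427,-.302,.0755],np.radians(116)))
```

```text
20.95 [ 0.4278 -0.3016  0.1911] 115.47713982380331 [ 0.0011 -0.0006  0.    ] 43.8559669135066 [ 0.97  0.83 -0.76  1.95  0.88  0.72  1.68]
insert_flask 0.88 (6698, array([ 420.9, -303.2]), array([82.1, 92. ]), 26.2, 'mean', array([ 409.1, -308.5,    3.9]))
(array([ 0.09,  0.  , 11.59]), np.float64(-0.008))
```

View pics/w6.png

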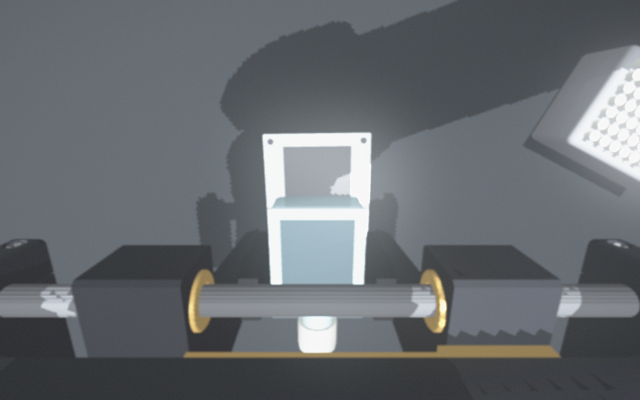

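>>> {"fn": "carry_out", "kwargs": {"motion": [0.1,0,3,0,0,0,0,0,4,0,0,0,0,0,3,0,0,0,0,0,1,0,0,0,0,0,0.3,0,0,0,0,0,0,0,0,0,0,0,0,0,0,0]}}

```text
clock: 21.92
tool_pos: [0.4275, -0.3025, 0.0796]
eef_rot: [-0.222, 0.975, -0.001, 0.001]
contact_force: [-0.1, -0.5, -1.1]
opening: 0.495
```

>>> {"fn": "carry_out", "kwargs": {"motion": [0,0,0.3,0,0,0,0,0,0.1,0,0,0,0,0,0,0,0,0]}}

```text
clock: 22.3
tool_pos: [0.427, -0.3024, 0.0748]
eef_rot: [-0.222, 0.975, -0.0, -0.0]
contact_force: [-0.5, -0.3, 1.6]
opening: 0.499
```

>>> {"fn": "carry_out", "kwargs": {"hand": 6.5, "motion": [0,0,0,0,0,0,0,0,0,0,0,0,0,0,0,0,0,0,0,0,-2,0,0,0,0,0,-5,0,0,0,0,0,-5,0,0,0,0,0,0,0,0,0]}}

```text
clock: 23.18
tool_pos: [0.4288, -0.3027, 0.1978]
eef_rot: [-0.222, 0.975, -0.002, 0.003]
contact_force: [-0.6, 0.1, -0.5]
opening: 0.739
```

Run:
```python
from h import *
s=snap("wrist"); st=s["st"]; print(st["clock"],st["tool_pos"].round(4),yaw(st),st["opening"]*88)
for n in ["insert_flask","flask_c"]:
    for d in finder.masks_of(s,n)[:1]:
        P=pts(s,d["pixels"]); print(n,round(d["p"],2),layer(P,-.01,.012),layer(P,.02,.035))
s=snap("top")
for n in ["flask_c","insert_flask"]:
    for d in finder.masks_of(s,n)[:1]:
        P=pts(s,d["pixels"]); print(n,round(d["p"],2),layer(P,-.005,.035))
print(delta([.4485,-.0715,.19],np.radians(69)))
```

```text
23.175 [ 0.4288 -0.3027  0.1978] 2.0176927830339846 65.04088111183049
insert_flask 0.89 (6127, array([ 425.5, -301.1]), array([92.6, 92.1]), 25.9, 'mean', array([ 417.9, -304.4,    4.5])) (4, array([ 426.6, -307.4]), array([13.8, 70. ]), 77.4, 'mean', array([ 435. , -309.1,   26.5]))
flask_c 0.74 (96, array([ 445.4, -294.9]), array([96.3, 47. ]), 18.0, 'mean', array([ 436.5, -303.6,    4.9])) (3766, array([ 440.1, -295. ]), array([82.3, 44.1]), 25.4, 'mean', array([ 431.8, -298.9,   26. ]))
flask_c 0.58 (61, array([ 449. , -298.8]), array([70.3, 19.3]), 42.6, 'mean', array([ 455.2, -293.6,   24.5]))
insert_flask 0.76 (172, array([ 424. , -305.7]), array([97.6, 89.3]), 29.1, 'mean', array([ 440.2, -323.6,    5.8]))
(array([-11.97,  19.83,   0.37]), np.float64(0.814))
```

>>> {"fn": "carry_out", "kwargs": {"hand": 8.6, "motion": [-3,5,0,0,0,0,-3,5,0,0,0,0,-3,5,0,0,0,0,-3,4.8,0,0,0,0,0,0,0,0,0,0,0,0,0,0,0,0,0,0,0,0,0,0]}}

```text
clock: 24.35
tool_pos: [0.4491, -0.0737, 0.1942]
eef_rot: [-0.22, 0.975, -0.0, -0.001]
contact_force: [0.0, -0.3, -0.8]
opening: 0.977
```

Run:
```python
from h import *
s=snap("wrist"); st=s["st"]; print(st["clock"],st["tool_pos"].round(4),np.degrees(yaw(st)),st["opening"]*88)
for d in finder.masks_of(s,"large_dish_c")[:1]:
    P=pts(s,d["pixels"]); l=layer(P,.018,.032); print(round(d["p"],2),l)
print(delta([*(np.array(l[1])/1000),.0715]))
```

```text
24.35 [ 0.4491 -0.0737  0.1942] 115.44476279363518 86.01623708837123
0.97 (3692, array([449.1, -71.6]), array([59.1, 58.4]), 52.5, 'mean', array([448.1, -72.3,  23.4]))
[-0.07  0.17 12.29]
```

>>> {"fn": "carry_out", "kwargs": {"motion": [-0.1,0.2,4,0,0,0,0,0,4,0,0,0,0,0,3,0,0,0,0,0,1,0,0,0,0,0,0,0,0,0,0,0,0,0,0,0]}}

```text
clock: 25.2
tool_pos: [0.4498, -0.0701, 0.0751]
eef_rot: [-0.221, 0.975, -0.0, 0.0]
contact_force: [-0.4, 0.5, 0.2]
opening: 0.974
```

Run:
```python
from h import *
print(delta([.449,-.0716,.0715]))
```

```text
[ 0.14 -0.1   0.36]
```

>>> {"fn": "carry_out", "kwargs": {"motion": [0.1,-0.1,0.3,0,0,0,0,0,0,0,0,0]}}

```text
clock: 25.45
tool_pos: [0.4492, -0.0713, 0.0719]
eef_rot: [-0.221, 0.975, -0.0, 0.0]
contact_force: [-1.0, -0.4, -0.9]
opening: 0.978
```

>>> {"fn": "carry_out", "kwargs": {"hand": 5, "motion": [0,0,0,0,0,0,0,0,0,0,0,0,0,0,0,0,0,0,0,0,0,0,0,0,0,0,0,0,0,0]}}

```text
clock: 26.08
tool_pos: [0.4493, -0.0709, 0.0717]
eef_rot: [-0.222, 0.975, -0.0, 0.0]
contact_force: [-0.1, -0.5, 1.3]
opening: 0.672
```

>>> {"fn": "carry_out", "kwargs": {"motion": [0,0,-2,0,0,0,0,0,-4,0,0,0,0,0,-6,0,0,0,0,0,-2,0,0,0,0,0,0,0,0,0,0,0,0,0,0,0]}}

```text
clock: 26.82
tool_pos: [0.4486, -0.0712, 0.2107]
eef_rot: [-0.222, 0.975, 0.0, -0.001]
contact_force: [-0.8, -0.9, -0.9]
opening: 0.675
```

Run:
```python
from h import *
print(delta([.6305,.2125,.2]))
```

```text
[-28.67  17.72   1.04]
```

>>> {"fn": "carry_out", "kwargs": {"motion": [-4.8,3,0,0,0,0,-4.8,3,0,0,0,0,-4.8,3,0,0,0,0,-4.8,3,0,0,0,0,-4.8,2.9,0,0,0,0,-4.7,2.8,0.5,0,0,0,0,0,0,0,0,0,0,0,0,0,0,0]}}

```text
clock: 27.82
tool_pos: [0.6304, 0.212, 0.2045]
eef_rot: [-0.222, 0.975, -0.001, -0.002]
contact_force: [-0.1, -1.0, -0.2]
opening: 0.674
```

>>> {"fn": "carry_out", "kwargs": {"motion": [0,0,0,0,0,0]}}

```text
clock: 27.95
tool_pos: [0.6309, 0.2108, 0.2057]
eef_rot: [-0.221, 0.975, -0.001, -0.001]
contact_force: [-0.1, 0.0, -1.3]
opening: 0.676
```

Run:
```python
from h import *
s=snap("wrist"); st=s["st"]; print(st["clock"],st["tool_pos"].round(4),np.degrees(yaw(st)),up(st),st["opening"]*88)
for d in finder.masks_of(s,"insert_large_round")[:1]:
    P=pts(s,d["pixels"]); print(round(d["p"],2),layer(P,-.01,.012))
print(delta([.6305,.2125,.075]))
```

```text
27.95 [0.6309 0.2108 0.2057] 115.56264925751152 [-0.0016 -0.0025  0.    ] 59.4749756172342
0.94 (6523, array([627.9, 213.5]), array([92.5, 92.6]), 64.9, 'mean', array([614.6, 207.7,   3.9]))
[-0.    0.17 13.15]
```

>>> {"fn": "carry_out", "kwargs": {"motion": [0,0.2,4,0,0,0,0,0,4,0,0,0,0,0,3,0,0,0,0,0,1.4,0,0,0,0,0,0.3,0,0,0,0,0,0,0,0,0,0,0,0,0,0,0]}}

```text
clock: 28.92
tool_pos: [0.6312, 0.2149, 0.0811]
eef_rot: [-0.222, 0.975, 0.0, 0.001]
contact_force: [0.3, -0.8, -1.3]
opening: 0.676
```

>>> {"fn": "carry_out", "kwargs": {"motion": [0.1,-0.2,0.4,0,0,0,0,0,0.2,0,0,0,0,0,0,0,0,0]}}

```text
clock: 29.3
tool_pos: [0.6308, 0.2118, 0.0748]
eef_rot: [-0.221, 0.975, -0.001, 0.0]
contact_force: [-1.3, -2.7, 6.8]
opening: 0.678
```

>>> {"fn": "carry_out", "kwargs": {"hand": 8.6, "motion": [0,0,0,0,0,0,0,0,0,0,0,0,0,0,0,0,0,0,0,0,-2,0,0,0,0,0,-5,0,0,0,0,0,-6,0,0,0,0,0,0,0,0,0,0,0,0,0,0,0]}}

```text
clock: 30.3
tool_pos: [0.6304, 0.2121, 0.2044]
eef_rot: [-0.222, 0.975, -0.0, 0.0]
contact_force: [-0.1, -0.1, -0.4]
opening: 0.974
```

Run:
```python
from h import *
w=snap("wrist"); st=w["st"]; print(st["clock"],st["tool_pos"].round(4),st["opening"])
for n in ["insert_large_round","large_dish_c"]:
    for d in finder.masks_of(w,n)[:1]:
        P=pts(w,d["pixels"]); print(n,round(d["p"],2),layer(P,-.01,.012),layer(P,.02,.035))
s=snap("scene"); save(s,"s3.png")
cv2.imwrite("pics/s3c.png",cv2.resize(s["frame"][90:350,150:560],(800,507),interpolation=cv2.INTER_CUBIC)[...,::-1])
for n in ["flask_c","slip_box_c","small_dish_c","large_dish_c","amber_bottle"]:
    for d in finder.masks_of(s,n)[:1]:
        P=pts(s,d["pixels"]); print(n,round(d["p"],2),np.median(P,0).round(3))
```

```text
30.3 [0.6304 0.2121 0.2044] 0.9739151119270025
insert_large_round 0.78 (5848, array([629.8, 214. ]), array([94.7, 95.6]), 64.3, 'mean', array([622.4, 211.4,   4.6])) (30, array([633.2, 213.3]), array([47.7, 58.8]), 20.0, 'mean', array([638.4, 204. ,  24.8]))
large_dish_c 0.95 (31, array([632.8, 216.7]), array([65.2, 59. ]), 45.9, 'mean', array([633. , 212.7,   3.6])) (3537, array([629.7, 212.4]), array([58.8, 58.7]), 70.0, 'mean', array([628.8, 211.9,  26.4]))
slip_box_c 0.78 [ 0.668 -0.216  0.025]
small_dish_c 0.74 [0.44  0.351 0.024]
large_dish_c 0.69 [0.638 0.213 0.027]
amber_bottle 0.56 [0.6   0.022 0.045]
```

View pics/s3c.png

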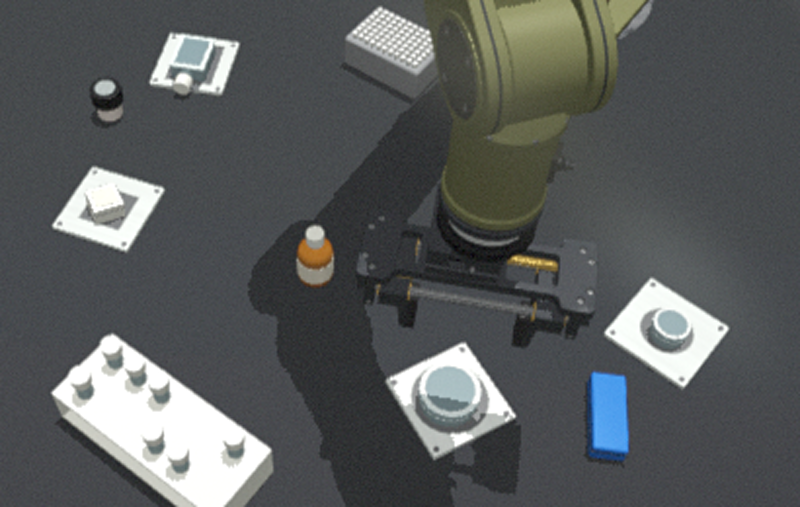

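Run:
```python
from h import *
for c in ["top","scene"]:
    s=snap(c)
    for n,i in [("slip_box_c","insert_square"),("small_dish_c","insert_small_round"),("flask_c","insert_flask")]:
        a,b=finder.masks_of(s,n),finder.masks_of(s,i)
        if a and b:
            P,Q=pts(s,a[0]["pixels"]),pts(s,b[0]["pixels"]); print(c,n,layer(P,.02,.035)[:4],layer(Q,-.01,.014)[1:4])
```

```text
top slip_box_c (128, array([ 659.6, -222.9]), array([32.4, 35.8]), 62.5) (array([ 658.7, -222.4]), array([93.1, 93.8]), 16.5)
top small_dish_c (133, array([429.8, 348.9]), array([34.7, 34.8]), 4.6) (array([428.5, 349. ]), array([92.9, 92.5]), 84.7)
top flask_c (368, array([ 439.1, -295.4]), array([81.5, 45.7]), 26.4) (array([ 424.6, -303.4]), array([94.1, 96.4]), 27.1)
scene slip_box_c (213, array([ 666. , -222.9]), array([37.7, 33.9]), 62.3) (array([ 662.2, -222.6]), array([95.2, 93.1]), 16.8)
scene small_dish_c (250, array([433.5, 349.5]), array([37.7, 35.3]), 9.7) (array([427.6, 348.8]), array([ 95.6, 102.4]), 83.8)
scene flask_c (372, array([ 441.8, -296.1]), array([85.4, 45.8]), 27.3) (array([ 426.9, -306.3]), array([103.6, 101. ]), 25.6)
```

All seated within a few millimetres.

```bash
python3 -c "
from plant import workorder; print(workorder.finish_job())"
```

```text
the job is handed in; nothing more can be done
None
```

I took both stacks apart from the top and set each piece flat in its own recess. The job was handed in at about 30.5 s of the 106 s allowed. It reports no verdict, so what follows rests on my own camera checks.

| Piece | Offset from insert centre | Limit |
|---|---|---|
| Small dish | about 1–3 mm (wrist and top cameras) | 11 mm |
| White box | about 1–2 mm | 13 mm |
| Flask | about 2–3 mm | 13 mm |
| Large dish | about 2 mm | 11 mm |

- **Heights:** the tops of all four pieces read about 24–27 mm, which fits them resting on the 3 mm recess floors.
- **Flask cap:** it points out through the notch; the final scene picture shows this.
- **Bottle:** the amber bottle's measured position was the same before and after, to within about 1 mm.
- **Arm:** the gripper ended open, about 13 cm above its last release height and touching nothing.

**Disagreements:**
- The scene camera put the small dish about 6 mm and the box about 4 mm off centre. I put this down to its slanted view taking in the pieces' sides. Both are still within the limits.
- The finder missed the flask in one scene picture. A repeat shot found it.

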